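# Snap lid off the clamp box

### The arm

A 6-joint arm with a two-finger parallel gripper is mounted at the origin on the work surface. World frame = base frame: x ahead of the robot, y to its left, z up, the work surface at z = 0. Lengths are in m, angles in rad, forces in N, time in s.
With the tool pointing down it reaches from about 0.35 to 0.775 m from the base axis. Payload 7.3 kg.
Tool frame: the origin (TCP) lies at the very end of the fingers, on their centre line; the grasp point (between the pads) lies 19 mm behind it; z points along the fingers, y is the direction in which the jaws open and shut (so a half turn about z gives the same grasp; the last joint's range is limited). The gripper opens to 92 mm and grips with 3 to 60 N. Pads are 19 mm wide; open, the fingers measure 130 mm over their backs; the gripper's body (75 mm by 190 mm) begins 47 mm behind the grasp point.
Start: joints at [1.023, 0.342, 1.524, -0, 1.275, -0.146], TCP at [0.205, 0.483, 0.227] pointing down, gripper open.
Joint ranges: [-2.53, 2.53], [-0.77, 2.02], [0.04, 2.7], [-1, 4.14], [0.28, 2.66], [-3.11, 3.11]. Speed limits (rad/s): [2.57, 2.57, 3.14, 3.14, 3.14, 3.14].

### API

Orientations are given as [roll, pitch, yaw] about the fixed x, y, z axes, in that order (R = Rz(yaw) Ry(pitch) Rx(roll)).
In Python, from cell import monitor, eyes, order gives the robot as it stands. The module is installed in compiled form; this text tells all that it offers.
- The arm moves only by the tool carry_out, never from a script. Its argument "targets" is a list of rows, each a list of 2 entries, a list of its own where there are three numbers: the shift along the tool's x, y, z in m, then the turn about the tool's z in rad. In form: [[[dx, dy, dz], twist], ...]. A call has 1 to 10 rows; each row shifts and turns the pose as measured when the row begins, along the tool's axes as they then stand; what a row does not reach is not made up. A row lasts 1/8 s, in which the tool goes at most 62.5 mm and 10.7 degrees, less where a joint would pass 70% of its speed; a pose out of reach is approached as far as the arm can. A call is refused whole if a number of a shift passes 0.0625 or a number of a turn 0.188, either way. A call with a gripper value outside its range is refused whole. "fingers" is the closure, from 0 (fully open) to 1 (shut), set as the call begins (left out, the last holds). The fingers move at their own pace and stop on an object; "grip_force" is the grip in N (left out, the last holds). Time passes only in rows, so rows that do not move let the fingers close. It gives the time, the measured TCP pose, the force and the opening at its end, in the units of the state.
- monitor.observe(): the state, without advancing time (a new reading comes with each control period).
- eyes.read_camera(name): name is "scene" or "top"; returns the picture (400x640x3 uint8, red, green, blue); there is no depth.
- eyes.camera_info(name): a dict with "K" (3x3 intrinsics, pixels), "rvec" (rotation vector, rad) and "tvec" (3), from world to camera coordinates, as OpenCV has them. Camera axes: x right, y down, z forward; pixel columns grow to the right and rows downward; lengths in m; the calibration is good to about 2 mm. A picture is of the moment at which its call begins. camera_info takes no time and is no camera call.
- order.hand_in(): hands the job in, once; it reports no verdict.
The state is a dict: "time": time; "qpos": joint angles; "qvel": joint speeds; "joint_efforts": joint torques, N m; "tool_pos": TCP position; "tool_rot": TCP orientation; "contact_force": force on the tool from outside, world axes, zero at the start; "torque": the same for the moment, N m; "opening": finger opening in m.
Only numpy, scipy, OpenCV 4.12 (cv2) and the standard library are available. Lean on these libraries where they do the work, as an engineer would, in place of code of your own. Each camera call takes 0.05 s, during which the arm holds its last target.

### The job

Open the clamp box: squeeze the snap tab on its lid inward and, keeping it pressed, lift the lid straight off the box. Set the lid down gently, without dropping it, right way up and lying flat inside the shallow steel tray, and let go of it.

Things in the scene. Friction and masses are not known exactly. Their poses are not given: they have to be found in the camera images.
- box: Clamp box: white plastic, open-topped, fixed, 76 (x) by 120 (y) by 40 mm high, walls 4; a grey lid is snapped on it. Origin: centre of the underside, z up. A lip inside its +x wall keeps the lid's tab. A bystander is a like box whose grey cover has a round knob and no tab: not that one. Lift the lid straight up 20 or more to clear this box.
- lid: Its grey lid, 120 g: plate 76 (x) by 120 (y) by 4 mm, on it a solid grip block, x -26 to +13, y -32 to +32, top at z 44. The ribbed snap tab stands beside the block, outer face at x +26, as tall. Origin: centre of the plate's underside, z up, 40 above the counter on the box; axes as the box's. Four feet reach 16 below the origin, inside the box with 2 play; the lid stands on them elsewhere.
- tab (a joint): Travel of the snap tab (4 mm thick, 30 wide in y) towards the block, the lid's -x: 0 at rest, 0.009 m fully in, free of the box from 0.007. It springs back; fully in takes 5.5 N. Block and tab together measure 52 mm along x at rest, 43 pressed (then centred at x -4.5). A 10 to 30 N pinch along the lid's x, fingertips 5 to 10 above the plate, presses it and holds the lid.
- tray: Shallow stainless steel tray, fixed, 170 (x) by 200 (y) mm outside, rim 15 high, walls and floor 4 thick. Origin: centre of the underside, z up, at counter height. The lid standing on its floor has its origin 20 above the counter; it fits at any yaw when centred.
There are look-alikes about, which are no part of the job. What is shaped like the lid but red is not meant.

How it is judged:
By the outcome, as a careful person would: the job done as asked, in the order asked, and still so for the second after the job is handed in, with the robot touching nothing.
It also fails if it takes over 45 s, if anything falls off the work surface, if the arm or the gripper's body presses on something with over 40 N, if the wrist force passes 120 N, or if a joint passes its speed limit or range.

## Working session

There is one attempt and no reset: what is moved stays moved. The work goes in short steps, Python scripts to look and compute and a tool call to move; the robot and the scene stay as the last step left them, time stands still between calls to the robot, and variables do not carry over. Pictures are saved under pics/ and viewed, and the job is handed in when it is done.

Besides the shell and the picture viewer there is one more tool, called after ">>>" by a JSON object that holds its "fn" and its "kwargs", one argument or row to a line. carry_out: Moves the arm, as the interface text tells. Its arguments: {"type":"object","properties":{"targets":{"type":"array","items":{"type":"array"}},"fingers":{"type":"number"},"grip_force":{"type":"number"}},"required":["targets"]}

```bash
mkdir -p pics; python3 - <<'E'
from cell import monitor, eyes
import cv2
for n in("scene","top"):
    cv2.imwrite(f"pics/{n}0.png",eyes.read_camera(n)[:,:,::-1]); i=eyes.camera_info(n); print(n,i)
print(monitor.observe())
E
```

```text
scene {'K': array([[387.73714075,   0.        , 323.70758668],
       [  0.        , 387.73714075, 203.42644005],
       [  0.        ,   0.        ,   1.        ]]), 'rvec': array([ 1.52177532,  2.09875089, -0.7870899 ]), 'tvec': array([ 0.25594459, -0.3072038 ,  1.32271368])}
top {'K': array([[483.95108648,   0.        , 324.875921  ],
       [  0.        , 483.95108648, 197.54809319],
       [  0.        ,   0.        ,   1.        ]]), 'rvec': array([ 2.17028678, -2.14682887,  0.1204594 ]), 'tvec': array([-0.06865712,  0.54876219,  1.2126017 ])}
{'time': 0.1, 'qpos': array([ 1.02298083e+00,  3.42655703e-01,  1.52490286e+00, -2.82481127e-05,
        1.27538326e+00, -1.45989719e-01]), 'qvel': array([ 0.00075174, -0.00203621, -0.00166761,  0.001595  , -0.00032453,
        0.000298  ]), 'joint_efforts': array([ 2.63617840e-04, -4.32006347e+01, -2.44692850e+01,  7.16845924e-02,
        5.27422631e-02, -5.83876295e-05]), 'tool_pos': array([0.20512508, 0.48288777, 0.22611958]), 'tool_rot': array([-3.14025391e+00, -1.69539706e-04,  2.73977500e+00]), 'contact_force': array([ 0.44533138, -0.14409804, -0.12045783]), 'torque': array([ 0.03089538, -0.00580745, -0.05491001]), 'opening': 0.09168790145374033}
```

View pics/scene0.png

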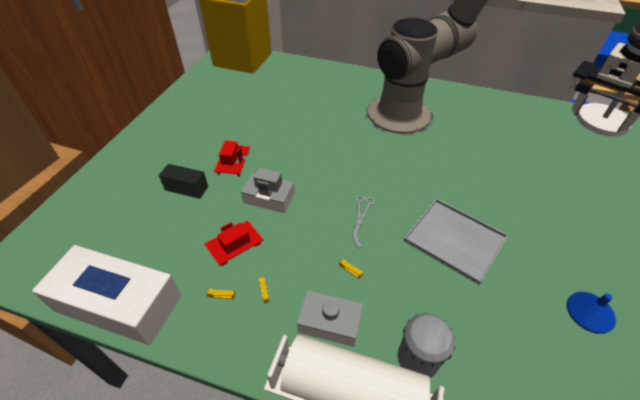

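View pics/top0.png

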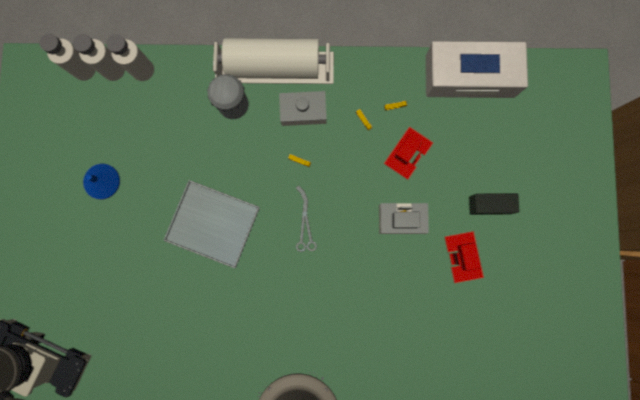

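The box is at top (404,218) with a ribbed tab on its upper (far) side. The tray is at (212,224). The knob box at (303,108) and the red lids are decoys. Next I'll measure from crops.

```bash
cat > h.py <<'E'
import numpy as np, cv2
from cell import eyes
def cam(n):
    i=eyes.camera_info(n);R=cv2.Rodrigues(np.array(i["rvec"]))[0];return i["K"],R,np.array(i["tvec"]).ravel()
def ray(n,uv,z):
    K,R,t=cam(n);uv=np.atleast_2d(uv).astype(float)
    d=(np.linalg.inv(K)@np.c_[uv,np.ones(len(uv))].T).T@R;c=-R.T@t
    return c+d*((z-c[2])/d[:,2])[:,None]
def proj(n,P):
    i=eyes.camera_info(n);return cv2.projectPoints(np.atleast_2d(P).astype(float),np.array(i["rvec"]),np.array(i["tvec"]),i["K"],None)[0].reshape(-1,2)
E
python3 - <<'E'
import cv2,numpy as np
from h import *
t=cv2.imread("pics/top0.png");s=cv2.imread("pics/scene0.png")
a=cv2.resize(t[190:250,365:445],None,fx=8,fy=8,interpolation=cv2.INTER_CUBIC)
b=cv2.resize(s[160:220,230:310],None,fx=8,fy=8,interpolation=cv2.INTER_CUBIC)
cv2.imwrite("pics/ct.png",a);cv2.imwrite("pics/cs.png",b)
hsv=cv2.cvtColor(t,cv2.COLOR_BGR2HSV)
ng=((hsv[...,1]<70)).astype(np.uint8)
for nm,(u0,v0,u1,v1),z in(("box",(365,190,445,250),.044),("tray",(150,165,275,285),.015)):
    m=np.zeros_like(ng);m[v0:v1,u0:u1]=ng[v0:v1,u0:u1]
    c=max(cv2.findContours(m,0,2)[0],key=cv2.contourArea)
    r=cv2.minAreaRect(c);bp=cv2.boxPoints(r);print(nm,r,bp)
    P=ray("top",bp,z);print(P.round(4),P.mean(0).round(4),[np.linalg.norm(P[i]-P[(i+1)%4]).round(4) for i in range(4)],[np.degrees(np.arctan2(*(P[(i+1)%4]-P[i])[[1,0]])).round(2) for i in range(4)])
E
```

```text
box ((401.0, 219.5), (59.0, 72.0), 90.0) [[365. 190.]
 [437. 190.]
 [437. 249.]
 [365. 249.]]
[[ 0.5685 -0.1649  0.044 ]
 [ 0.5705 -0.3483  0.044 ]
 [ 0.4209 -0.3459  0.044 ]
 [ 0.4189 -0.1651  0.044 ]] [ 0.4947 -0.256   0.044 ] [np.float64(0.1834), np.float64(0.1496), np.float64(0.1808), np.float64(0.1496)] [np.float64(-89.4), np.float64(179.09), np.float64(90.64), np.float64(0.08)]
tray ((223.26470947265625, 224.94117736816406), (122.72301483154297, 89.49564361572266), 14.03624439239502) [[152.88237 253.47058]
 [174.58824 166.64706]
 [293.64703 196.41177]
 [271.94116 283.2353 ]]
[[0.4017 0.3789 0.015 ]
 [0.6291 0.3337 0.015 ]
 [0.5536 0.0189 0.015 ]
 [0.3296 0.0702 0.015 ]] [0.4785 0.2004 0.015 ] [np.float64(0.2319), np.float64(0.3237), np.float64(0.2298), np.float64(0.317)] [np.float64(-11.25), np.float64(-103.49), np.float64(167.1), np.float64(76.85)]
```

View pics/ct.png

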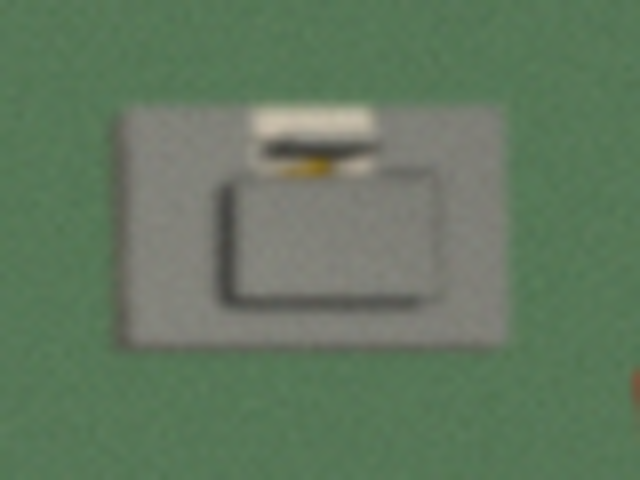

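View pics/cs.png

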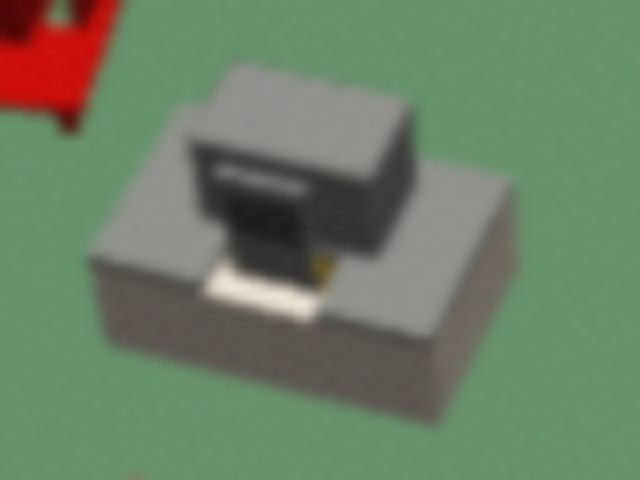

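The crops show the tab on the world +x side, with block and plate grey and the box nearly axis-aligned. The saturation mask leaked into the background, so I'll switch to a green-excess mask.

```bash
python3 - <<'E'
from h import *
for cn,rois in(("top",(("box",(365,185,450,250),.044),("tray",(150,165,275,285),.015))),("scene",(("tray",(395,190,515,290),.015),))):
    t=cv2.imread(f"pics/{cn}0.png").astype(int)
    ng=((t[...,1]-t[...,2])<12).astype(np.uint8)
    for nm,(u0,v0,u1,v1),z in rois:
        m=np.zeros_like(ng);m[v0:v1,u0:u1]=ng[v0:v1,u0:u1]
        m=cv2.morphologyEx(m,cv2.MORPH_CLOSE,np.ones((3,3)))
        c=max(cv2.findContours(m,0,1)[0],key=cv2.contourArea).reshape(-1,2)
        P=ray(cn,c,z)[:,:2].astype(np.float32)
        r=cv2.minAreaRect(P*1000);print(cn,nm,cv2.boundingRect(c),r,cv2.boxPoints(r).round(0).tolist())
        print(c.min(0),c.max(0))
# manual: block top and plate corners in the top crop
f=lambda x,y:((np.array([x,y])+.5)/8-.5+[365,190])
B=ray("top",[f(238,176),f(440,170),f(440,296),f(236,300)],.084);print("block",B.round(4),B.mean(0))
Pl=ray("top",[f(124,106),f(504,106),f(508,344),f(126,346)],.044);print("plate",Pl.round(4),Pl.mean(0))
E
```

```text
top box (379, 203, 49, 31) ((498.14837646484375, -261.3433837890625), (76.12556457519531, 122.74896240234375), 0.6095893979072571) [[459.0, -200.0], [461.0, -323.0], [537.0, -322.0], [536.0, -200.0]]
[379 203] [427 233]
top tray (164, 181, 95, 87) ((480.9114990234375, 230.98544311523438), (200.3178253173828, 169.38096618652344), 69.79962921142578) [[367.0, 166.0], [526.0, 108.0], [595.0, 296.0], [436.0, 354.0]]
[164 181] [258 267]
scene tray (405, 199, 102, 85) ((488.74237060546875, 228.91452026367188), (197.7196807861328, 176.36744689941406), 69.8379135131836) [[372.0, 167.0], [537.0, 106.0], [606.0, 291.0], [440.0, 352.0]]
[405 199] [506 283]
block [[ 0.5106 -0.2337  0.084 ]
 [ 0.5131 -0.2956  0.084 ]
 [ 0.4744 -0.2952  0.084 ]
 [ 0.4725 -0.2329  0.084 ]] [ 0.49263993 -0.26437404  0.084     ]
plate [[ 0.5361 -0.2032  0.044 ]
 [ 0.5374 -0.3238  0.044 ]
 [ 0.4619 -0.324   0.044 ]
 [ 0.4599 -0.2037  0.044 ]] [ 0.49881535 -0.263673    0.044     ]
```

Lid origin is about (0.499, -0.264) with yaw 0.012; the block and plate measurements agree. The tray is at (0.482, 0.231), yaw about -20°. For the grasp, the TCP goes to (0.4945, -0.264, 0.051) with yaw 1.583. Next is a planning helper.

```bash
cat > plan.py <<'E'
import sys,numpy as np
from cell import monitor
def plan(goal,yaw,n):
    s=monitor.observe();p=s["tool_pos"].copy();y=s["tool_rot"][2]
    print("t",s["time"],p.round(4),s["tool_rot"].round(4),"F",s["contact_force"].round(1),"open",round(s["opening"],4))
    g=np.array(goal);dp=(g-p)/n;dy=((yaw-y+np.pi)%(2*np.pi)-np.pi)/n
    for i in range(n):
        X=np.array([np.cos(y),np.sin(y),0]);Y=np.array([np.sin(y),-np.cos(y),0])
        print([[round(dp@X,4),round(dp@Y,4),round(-dp[2],4)],round(-dy,4)]);y+=dy
if __name__=="__main__":
    a=[float(v) for v in sys.argv[1:]];plan(a[:3],a[3],int(a[4]))
E
python3 plan.py .47 .2 .2 1.583 8
```

```text
t 0.1 [0.2051 0.4829 0.2261] [-3.1403e+00 -2.0000e-04  2.7398e+00] F [ 0.4 -0.1 -0.1] open 0.0917
[[np.float64(-0.0443), np.float64(-0.0196), np.float64(0.0033)], np.float64(0.1446)]
[[np.float64(-0.0467), np.float64(-0.013), np.float64(0.0033)], np.float64(0.1446)]
[[np.float64(-0.0481), np.float64(-0.0061), np.float64(0.0033)], np.float64(0.1446)]
[[np.float64(-0.0484), np.float64(0.0008), np.float64(0.0033)], np.float64(0.1446)]
[[np.float64(-0.0478), np.float64(0.0078), np.float64(0.0033)], np.float64(0.1446)]
[[np.float64(-0.0462), np.float64(0.0146), np.float64(0.0033)], np.float64(0.1446)]
[[np.float64(-0.0436), np.float64(0.0211), np.float64(0.0033)], np.float64(0.1446)]
[[np.float64(-0.0401), np.float64(0.0272), np.float64(0.0033)], np.float64(0.1446)]
```

>>> {"fn": "carry_out", "kwargs": {
  "targets": [
    [[-0.044,-0.02,0.003],0.145],
    [[-0.047,-0.013,0.003],0.145],
    [[-0.048,-0.006,0.003],0.145],
    [[-0.048,0.001,0.003],0.145],
    [[-0.048,0.008,0.003],0.145],
    [[-0.046,0.015,0.003],0.145],
    [[-0.044,0.021,0.003],0.145],
    [[-0.04,0.027,0.003],0.145]
  ],
  "fingers": 0,
  "grip_force": 20
}}

```text
time: 1.1
tool_pos: [0.4703, 0.1892, 0.199]
tool_rot: [-3.137, 0.003, 1.549]
contact_force: [-0.7, 1.4, -0.4]
opening: 0.0915
```

```bash
python3 plan.py .4945 -.264 .14 1.583 10
```

```text
t 1.1 [0.4703 0.1892 0.199 ] [-3.1374e+00  2.6000e-03  1.5493e+00] F [-0.7  1.4 -0.4] open 0.0915
[[np.float64(-0.0453), np.float64(0.0034), np.float64(0.0059)], np.float64(-0.0034)]
[[np.float64(-0.0453), np.float64(0.0032), np.float64(0.0059)], np.float64(-0.0034)]
[[np.float64(-0.0453), np.float64(0.0031), np.float64(0.0059)], np.float64(-0.0034)]
[[np.float64(-0.0453), np.float64(0.0029), np.float64(0.0059)], np.float64(-0.0034)]
[[np.float64(-0.0453), np.float64(0.0028), np.float64(0.0059)], np.float64(-0.0034)]
[[np.float64(-0.0453), np.float64(0.0026), np.float64(0.0059)], np.float64(-0.0034)]
[[np.float64(-0.0453), np.float64(0.0025), np.float64(0.0059)], np.float64(-0.0034)]
[[np.float64(-0.0453), np.float64(0.0023), np.float64(0.0059)], np.float64(-0.0034)]
[[np.float64(-0.0453), np.float64(0.0022), np.float64(0.0059)], np.float64(-0.0034)]
[[np.float64(-0.0453), np.float64(0.002), np.float64(0.0059)], np.float64(-0.0034)]
```

>>> {"fn": "carry_out", "kwargs": {
  "targets": [
    [[-0.045,0.003,0.006],-0.003],
    [[-0.045,0.003,0.006],-0.003],
    [[-0.045,0.003,0.006],-0.003],
    [[-0.045,0.003,0.006],-0.003],
    [[-0.045,0.003,0.006],-0.003],
    [[-0.045,0.003,0.006],-0.003],
    [[-0.045,0.003,0.006],-0.003],
    [[-0.045,0.002,0.006],-0.003],
    [[-0.045,0.002,0.006],-0.003],
    [[-0.035,0.002,0.006],-0.003]
  ]
}}

```text
time: 2.35
tool_pos: [0.492, -0.2663, 0.1346]
tool_rot: [-3.133, 0.001, 1.577]
contact_force: [0.7, 0.2, 0.8]
opening: 0.0917
```

```bash
python3 plan.py .4945 -.264 .11 1.583 2
```

```text
t 2.35 [ 0.492  -0.2663  0.1346] [-3.1332e+00  5.0000e-04  1.5765e+00] F [0.7 0.2 0.8] open 0.0917
[[np.float64(0.0011), np.float64(0.0012), np.float64(0.0123)], np.float64(-0.0032)]
[[np.float64(0.0011), np.float64(0.0013), np.float64(0.0123)], np.float64(-0.0032)]
```

>>> {"fn": "carry_out", "kwargs": {
  "targets": [
    [[0.001,0.001,0.012],-0.003],
    [[0.001,0.001,0.012],-0.003],
    [[0,0,0],0]
  ]
}}

```text
time: 2.72
tool_pos: [0.4927, -0.2645, 0.1075]
tool_rot: [-3.13, -0.002, 1.58]
contact_force: [-0.1, 0.8, -0.1]
opening: 0.0921
```

```bash
python3 plan.py .4945 -.264 .051 1.583 5; python3 - <<'E'
from h import *
for n in("scene","top"):
    im=eyes.read_camera(n)[:,:,::-1]
    a=im[140:230,210:330] if n=="scene" else im[175:265,345:465]
    cv2.imwrite(f"pics/g_{n}.png",cv2.resize(a,None,fx=5,fy=5,interpolation=cv2.INTER_CUBIC))
E
```

```text
t 2.725 [ 0.4927 -0.2645  0.1075] [-3.1303e+00 -1.9000e-03  1.5803e+00] F [-0.1  0.8 -0.1] open 0.0921
[[np.float64(0.0001), np.float64(0.0004), np.float64(0.0113)], np.float64(-0.0005)]
[[np.float64(0.0001), np.float64(0.0004), np.float64(0.0113)], np.float64(-0.0005)]
[[np.float64(0.0001), np.float64(0.0004), np.float64(0.0113)], np.float64(-0.0005)]
[[np.float64(0.0001), np.float64(0.0004), np.float64(0.0113)], np.float64(-0.0005)]
[[np.float64(0.0001), np.float64(0.0004), np.float64(0.0113)], np.float64(-0.0005)]
```

View pics/g_scene.png

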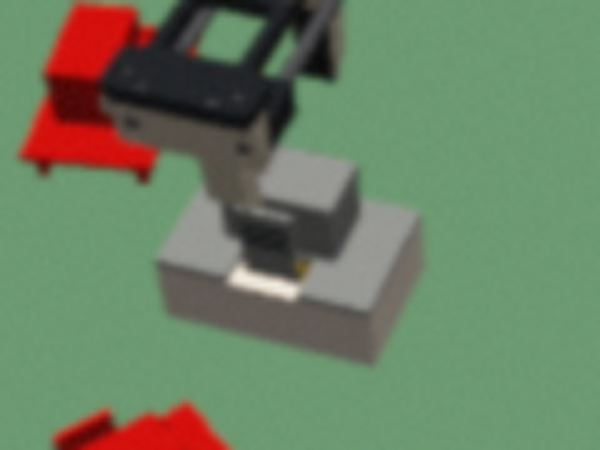

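The finger tip at crop pixel (230,195) sits outside and above the tab, in line with it. I'm descending.

>>> {"fn": "carry_out", "kwargs": {
  "targets": [
    [[0,0.0005,0.012],-0.001],
    [[0,0.0005,0.012],-0.001],
    [[0,0.0005,0.012],0],
    [[0,0,0.012],0],
    [[0,0,0.007],0],
    [[0,0,0],0]
  ]
}}

```text
time: 3.58
tool_pos: [0.4947, -0.2637, 0.0501]
tool_rot: [-3.132, -0.0, 1.584]
contact_force: [0.4, -0.3, -0.1]
opening: 0.0913
```

```bash
python3 plan.py .4945 -.264 .051 1.583 1
```

```text
t 3.575 [ 0.4947 -0.2637  0.0501] [-3.1323e+00 -4.0000e-04  1.5844e+00] F [ 0.4 -0.3 -0.1] open 0.0913
[[np.float64(-0.0003), np.float64(-0.0002), np.float64(-0.0009)], np.float64(0.0014)]
```

The TCP is within 1 mm of the goal, so I'll close at 20 N.

>>> {"fn": "carry_out", "kwargs": {
  "targets": [
    [[0,0,-0.001],0],
    [[0,0,0],0],
    [[0,0,0],0],
    [[0,0,0],0],
    [[0,0,0],0],
    [[0,0,0],0],
    [[0,0,0],0],
    [[0,0,0],0]
  ],
  "fingers": 1,
  "grip_force": 20
}}

```text
time: 4.58
tool_pos: [0.4955, -0.2644, 0.0529]
tool_rot: [-3.135, 0.001, 1.584]
contact_force: [-1.0, -0.1, 0.9]
opening: 0.0427
```

```bash
python3 plan.py .4945 -.264 .051 1.583 1
```

```text
t 4.575 [ 0.4955 -0.2644  0.0529] [-3.1348e+00  1.3000e-03  1.5841e+00] F [-1.  -0.1  0.9] open 0.0427
[[np.float64(0.0004), np.float64(-0.001), np.float64(0.0019)], np.float64(0.0011)]
```

The opening is 42.7 mm, so the tab is fully pressed. I'll lift slowly, straight up.

>>> {"fn": "carry_out", "kwargs": {
  "targets": [
    [[0,0,-0.004],0],
    [[0,0,-0.004],0],
    [[0,0,-0.005],0],
    [[0,0,-0.005],0],
    [[0,0,0],0]
  ]
}}

```text
time: 5.2
tool_pos: [0.4955, -0.2642, 0.0717]
tool_rot: [-3.134, 0.001, 1.584]
contact_force: [0.1, 0.9, -2.1]
opening: 0.0419
```

```bash
python3 - <<'E'
from h import *
im=eyes.read_camera("scene")[:,:,::-1]
cv2.imwrite(f"pics/l1.png",cv2.resize(im[130:230,210:330],None,fx=5,fy=5,interpolation=cv2.INTER_CUBIC))
E
```

```text
(no output)
```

View pics/l1.png

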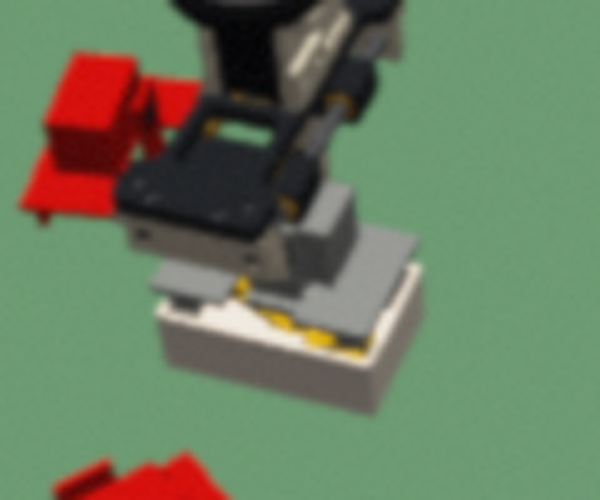

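The lid is up and level, its feet just over the rim, and it came straight off. I'll raise it further, then travel.

>>> {"fn": "carry_out", "kwargs": {
  "targets": [
    [[0,0,-0.01],0],
    [[0,0,-0.015],0],
    [[0,0,-0.02],0],
    [[0,0,-0.02],0],
    [[0,0,-0.015],0]
  ]
}}

```text
time: 5.88
tool_pos: [0.4958, -0.2638, 0.1565]
tool_rot: [-3.133, 0.0, 1.584]
contact_force: [0.4, -0.2, -1.2]
opening: 0.0422
```

```bash
python3 plan.py .478 .232 .15 1.22 18|sed 's/np.float64//g'
```

```text
t 5.875 [ 0.4958 -0.2638  0.1565] [-3.1334e+00  3.0000e-04  1.5843e+00] F [ 0.4 -0.2 -1.2] open 0.0422
[[(0.0276), (-0.0006), (0.0004)], (0.0202)]
[[(0.0275), (-0.0012), (0.0004)], (0.0202)]
[[(0.0275), (-0.0017), (0.0004)], (0.0202)]
[[(0.0275), (-0.0023), (0.0004)], (0.0202)]
[[(0.0274), (-0.0028), (0.0004)], (0.0202)]
[[(0.0274), (-0.0034), (0.0004)], (0.0202)]
[[(0.0273), (-0.0039), (0.0004)], (0.0202)]
[[(0.0272), (-0.0045), (0.0004)], (0.0202)]
[[(0.0271), (-0.005), (0.0004)], (0.0202)]
[[(0.027), (-0.0056), (0.0004)], (0.0202)]
[[(0.0269), (-0.0061), (0.0004)], (0.0202)]
[[(0.0267), (-0.0067), (0.0004)], (0.0202)]
[[(0.0266), (-0.0072), (0.0004)], (0.0202)]
[[(0.0264), (-0.0078), (0.0004)], (0.0202)]
[[(0.0263), (-0.0083), (0.0004)], (0.0202)]
[[(0.0261), (-0.0088), (0.0004)], (0.0202)]
[[(0.0259), (-0.0094), (0.0004)], (0.0202)]
[[(0.0257), (-0.0099), (0.0004)], (0.0202)]
```

>>> {"fn": "carry_out", "kwargs": {
  "targets": [
    [[0.015,-0.0005,0],0.02],
    [[0.025,-0.001,0],0.02],
    [[0.028,-0.002,0],0.02],
    [[0.028,-0.002,0],0.02],
    [[0.028,-0.003,0],0.02],
    [[0.028,-0.003,0],0.02],
    [[0.028,-0.004,0],0.02],
    [[0.027,-0.0045,0],0.02],
    [[0.027,-0.005,0],0.02],
    [[0.027,-0.006,0],0.02]
  ]
}}

```text
time: 7.12
tool_pos: [0.4897, 0.0041, 0.1685]
tool_rot: [3.133, 0.006, 1.374]
contact_force: [1.1, 0.4, -1.4]
opening: 0.0426
```

```bash
python3 plan.py .478 .232 .15 1.22 9|sed 's/np.float64//g'
```

```text
t 7.125 [0.4897 0.0041 0.1685] [3.1326 0.006  1.3738] F [ 1.1  0.4 -1.4] open 0.0426
[[(0.0246), (-0.0062), (0.0021)], (0.0171)]
[[(0.0245), (-0.0066), (0.0021)], (0.0171)]
[[(0.0243), (-0.0071), (0.0021)], (0.0171)]
[[(0.0242), (-0.0075), (0.0021)], (0.0171)]
[[(0.0241), (-0.0079), (0.0021)], (0.0171)]
[[(0.024), (-0.0083), (0.0021)], (0.0171)]
[[(0.0238), (-0.0087), (0.0021)], (0.0171)]
[[(0.0237), (-0.0091), (0.0021)], (0.0171)]
[[(0.0235), (-0.0095), (0.0021)], (0.0171)]
```

>>> {"fn": "carry_out", "kwargs": {
  "targets": [
    [[0.025,-0.006,0.003],0.017],
    [[0.025,-0.007,0.003],0.017],
    [[0.024,-0.007,0.003],0.017],
    [[0.024,-0.008,0.003],0.017],
    [[0.024,-0.008,0.003],0.017],
    [[0.024,-0.008,0.003],0.017],
    [[0.024,-0.009,0.003],0.017],
    [[0.02,-0.008,0.002],0.017],
    [[0.01,-0.004,0.002],0.01],
    [[0,0,0],0]
  ]
}}

```text
time: 8.38
tool_pos: [0.48, 0.223, 0.1519]
tool_rot: [3.12, -0.001, 1.226]
contact_force: [-0.4, 0.3, -1.6]
opening: 0.0424
```

```bash
python3 plan.py .478 .232 .06 1.22 8|sed 's/np.float64//g'; python3 - <<'E'
from h import *
im=eyes.read_camera("scene")[:,:,::-1]
cv2.imwrite(f"pics/t1.png",cv2.resize(im[130:310,370:560],None,fx=3,fy=3,interpolation=cv2.INTER_CUBIC))
E
```

```text
t 8.375 [0.48   0.223  0.1519] [ 3.1202e+00 -1.1000e-03  1.2257e+00] F [-0.4  0.3 -1.6] open 0.0424
[[(0.001), (-0.0006), (0.0115)], (0.0007)]
[[(0.001), (-0.0006), (0.0115)], (0.0007)]
[[(0.001), (-0.0006), (0.0115)], (0.0007)]
[[(0.001), (-0.0006), (0.0115)], (0.0007)]
[[(0.001), (-0.0006), (0.0115)], (0.0007)]
[[(0.001), (-0.0006), (0.0115)], (0.0007)]
[[(0.001), (-0.0006), (0.0115)], (0.0007)]
[[(0.001), (-0.0006), (0.0115)], (0.0007)]
```

View pics/t1.png

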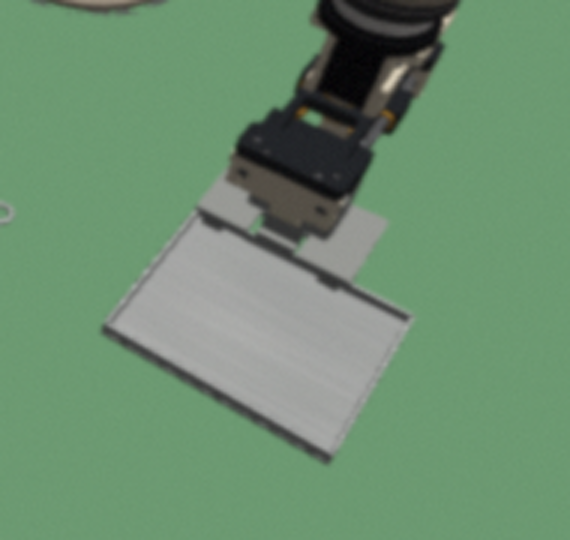

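The lid is held level and parallel to the tray, above its near half (the offset is perspective). Descending.

>>> {"fn": "carry_out", "kwargs": {
  "targets": [
    [[0.001,0,0.01],0],
    [[0.001,0,0.016],0],
    [[0.001,0,0.016],0],
    [[0.001,0,0.016],0],
    [[0.001,0,0.016],0],
    [[0.001,0,0.014],0],
    [[0.001,0,0.006],0],
    [[0,0,0],0]
  ]
}}

```text
time: 9.43
tool_pos: [0.4852, 0.2235, 0.0526]
tool_rot: [3.121, 0.001, 1.22]
contact_force: [-0.4, 0.8, -2.1]
opening: 0.0424
```

```bash
python3 plan.py .478 .232 .035 1.22 4|sed 's/np.float64//g'; python3 - <<'E'
from h import *
im=eyes.read_camera("scene")[:,:,::-1]
cv2.imwrite(f"pics/t2.png",cv2.resize(im[130:310,370:560],None,fx=3,fy=3,interpolation=cv2.INTER_CUBIC))
E
```

```text
t 9.425 [0.4852 0.2235 0.0526] [3.1208e+00 9.0000e-04 1.2197e+00] F [-0.4  0.8 -2.1] open 0.0424
[[(0.0014), (-0.0024), (0.0044)], (-0.0001)]
[[(0.0014), (-0.0024), (0.0044)], (-0.0001)]
[[(0.0014), (-0.0024), (0.0044)], (-0.0001)]
[[(0.0014), (-0.0024), (0.0044)], (-0.0001)]
```

View pics/t2.png

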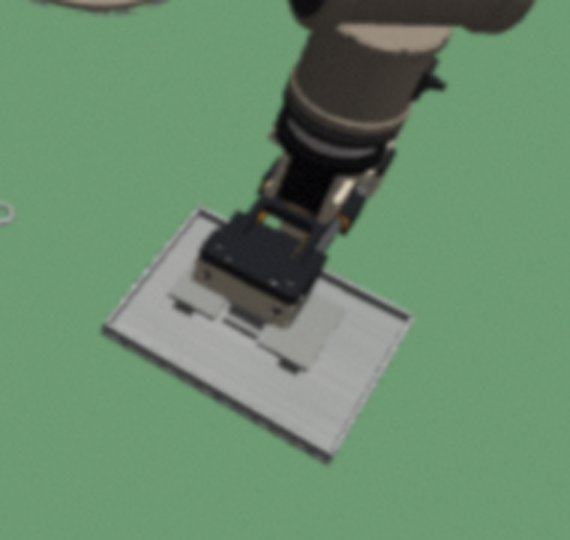

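The lid is well inside the tray. I'll do the last part slowly, watching the force.

>>> {"fn": "carry_out", "kwargs": {
  "targets": [
    [[0.001,-0.001,0.005],0],
    [[0.001,-0.001,0.005],0],
    [[0,0,0.003],0],
    [[0,0,0],0]
  ]
}}

```text
time: 9.98
tool_pos: [0.485, 0.2266, 0.0402]
tool_rot: [3.119, -0.001, 1.22]
contact_force: [0.2, -0.2, 0.1]
opening: 0.0426
```

>>> {"fn": "carry_out", "kwargs": {
  "targets": [
    [[0,0,0.003],0],
    [[0,0,0],0]
  ]
}}

```text
time: 10.22
tool_pos: [0.4852, 0.2266, 0.0371]
tool_rot: [3.118, -0.001, 1.22]
contact_force: [0.4, -0.7, -0.8]
opening: 0.0421
```

>>> {"fn": "carry_out", "kwargs": {
  "targets": [
    [[0,0,0.002],0],
    [[0,0,0],0]
  ]
}}

```text
time: 10.48
tool_pos: [0.4853, 0.2265, 0.035]
tool_rot: [3.118, -0.001, 1.22]
contact_force: [0.1, 0.5, -1.6]
opening: 0.0425
```

>>> {"fn": "carry_out", "kwargs": {
  "targets": [
    [[0,0,0.001],0],
    [[0,0,0],0]
  ]
}}

```text
time: 10.72
tool_pos: [0.4854, 0.2265, 0.0341]
tool_rot: [3.118, -0.001, 1.22]
contact_force: [-0.8, -0.4, -2.4]
opening: 0.0427
```

>>> {"fn": "carry_out", "kwargs": {
  "targets": [
    [[0,0,0.001],0],
    [[0,0,0],0]
  ]
}}

```text
time: 10.98
tool_pos: [0.4856, 0.2266, 0.0333]
tool_rot: [3.118, -0.002, 1.22]
contact_force: [-1.3, -0.6, -0.2]
opening: 0.0422
```

>>> {"fn": "carry_out", "kwargs": {
  "targets": [
    [[0,0,0.001],0],
    [[0,0,0],0]
  ]
}}

```text
time: 11.22
tool_pos: [0.4857, 0.2267, 0.0332]
tool_rot: [3.117, -0.002, 1.22]
contact_force: [-0.1, -0.4, -1.0]
opening: 0.0425
```

>>> {"fn": "carry_out", "kwargs": {
  "targets": [
    [[0,0,0.001],0],
    [[0,0,0],0]
  ]
}}

```text
time: 11.48
tool_pos: [0.4858, 0.2267, 0.0332]
tool_rot: [3.117, -0.002, 1.22]
contact_force: [-0.4, -0.1, -0.5]
opening: 0.0423
```

>>> {"fn": "carry_out", "kwargs": {
  "targets": [
    [[0,0,0.001],0],
    [[0,0,0],0]
  ]
}}

```text
time: 11.72
tool_pos: [0.4859, 0.2267, 0.0331]
tool_rot: [3.117, -0.002, 1.22]
contact_force: [-1.7, 0.8, 0.3]
opening: 0.0426
```

```bash
python3 plan.py .478 .232 .035 1.22 1; python3 - <<'E'
from h import *
im=eyes.read_camera("scene")[:,:,::-1]
cv2.imwrite(f"pics/t3.png",cv2.resize(im[190:290,395:515],None,fx=5,fy=5,interpolation=cv2.INTER_CUBIC))
E
```

```text
t 11.725 [0.4859 0.2267 0.0331] [ 3.1165e+00 -2.4000e-03  1.2201e+00] F [-1.7  0.8  0.3] open 0.0426
[[np.float64(0.0023), np.float64(-0.0092), np.float64(-0.0019)], np.float64(0.0001)]
```

View pics/t3.png

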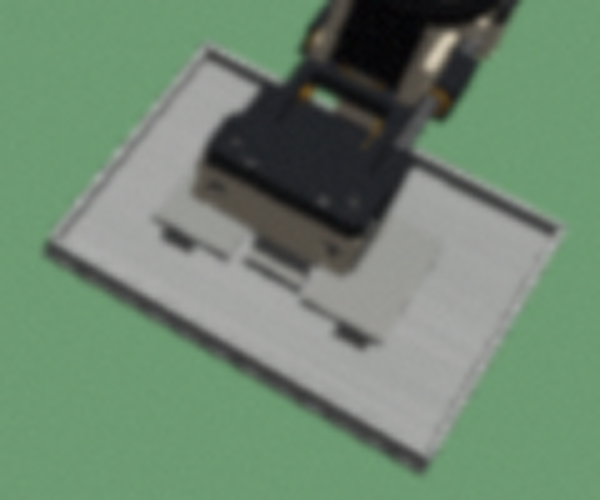

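z has stalled at 0.033, as predicted for standing on the tray floor, and the carried weight has mostly left the wrist. I'll nudge down once so the lid pivots flat, then open.

>>> {"fn": "carry_out", "kwargs": {
  "targets": [
    [[0,0,0.002],0],
    [[0,0,0.001],0]
  ]
}}

```text
time: 12.02
tool_pos: [0.4864, 0.2267, 0.0324]
tool_rot: [3.115, -0.003, 1.22]
contact_force: [-5.1, -1.7, 13.2]
opening: 0.0422
```

>>> {"fn": "carry_out", "kwargs": {
  "targets": [
    [[0,0,0.002],0],
    [[0,0,0.001],0]
  ]
}}

```text
time: 12.28
tool_pos: [0.4866, 0.2266, 0.0322]
tool_rot: [3.114, -0.004, 1.22]
contact_force: [-4.0, -0.8, 10.1]
opening: 0.0428
```

There is firm contact at about 10 N. I'll ease off slightly and open partway.

>>> {"fn": "carry_out", "kwargs": {
  "targets": [
    [[0,0,-0.0005],0],
    [[0,0,0],0]
  ],
  "grip_force": 10
}}

```text
time: 12.52
tool_pos: [0.4867, 0.2266, 0.0324]
tool_rot: [3.114, -0.004, 1.22]
contact_force: [0.3, 0.6, -0.3]
opening: 0.043
```

>>> {"fn": "carry_out", "kwargs": {
  "targets": [
    [[0,0,0],0],
    [[0,0,0],0],
    [[0,0,0],0],
    [[0,0,0],0],
    [[0,0,0],0],
    [[0,0,0],0]
  ],
  "fingers": 0.12
}}

```text
time: 13.28
tool_pos: [0.487, 0.2267, 0.0317]
tool_rot: [3.114, -0.004, 1.22]
contact_force: [-0.8, 0.1, 1.0]
opening: 0.0807
```

Open at 81 mm with no force. Retreating straight up.

>>> {"fn": "carry_out", "kwargs": {
  "targets": [
    [[0,0,-0.004],0],
    [[0,0,-0.008],0],
    [[0,0,-0.012],0],
    [[0,0,-0.02],0],
    [[0,0,-0.03],0],
    [[0,0,-0.03],0],
    [[0,0,-0.03],0]
  ]
}}

```text
time: 14.15
tool_pos: [0.4823, 0.2272, 0.1721]
tool_rot: [3.115, -0.003, 1.22]
contact_force: [0.0, -0.2, -0.4]
opening: 0.0808
```

>>> {"fn": "carry_out", "kwargs": {
  "targets": [
    [[0.05,0,-0.02],0],
    [[0.05,0,0],0],
    [[0.05,0,0],0],
    [[0.04,0,0],0],
    [[0,0,0],0]
  ]
}}

```text
time: 14.78
tool_pos: [0.5499, 0.4108, 0.2032]
tool_rot: [3.107, -0.011, 1.218]
contact_force: [0.5, -0.1, -0.6]
opening: 0.0807
```

```bash
python3 - <<'E'
from h import *
from cell import monitor
s=cv2.resize(eyes.read_camera("scene")[190:290,395:515,::-1],None,fx=5,fy=5,interpolation=cv2.INTER_CUBIC)
cv2.imwrite("pics/f_s.png",s)
t=eyes.read_camera("top")[:,:,::-1];cv2.imwrite("pics/f_t.png",t)
cv2.imwrite("pics/f_tc.png",cv2.resize(t[165:285,150:280],None,fx=5,fy=5,interpolation=cv2.INTER_CUBIC)[:600])
o=monitor.observe();print(o["time"],o["tool_pos"],o["contact_force"])
E
```

```text
14.875 [0.54965456 0.40847718 0.20355873] [-0.13799553 -0.71711096 -0.64782405]
```

View pics/f_s.png

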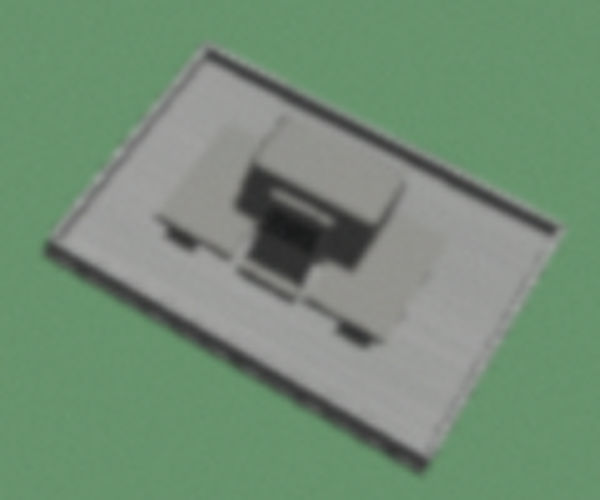

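View pics/f_t.png

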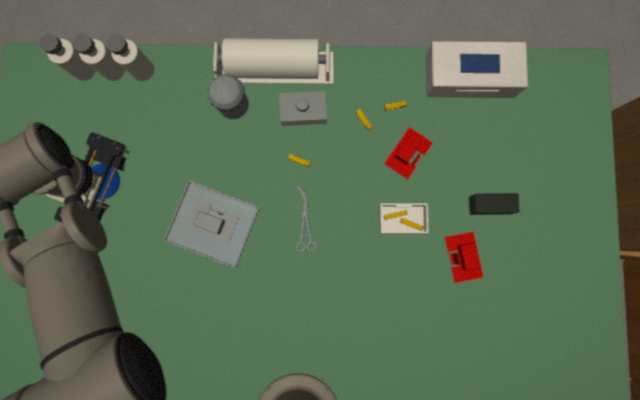

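View pics/f_tc.png

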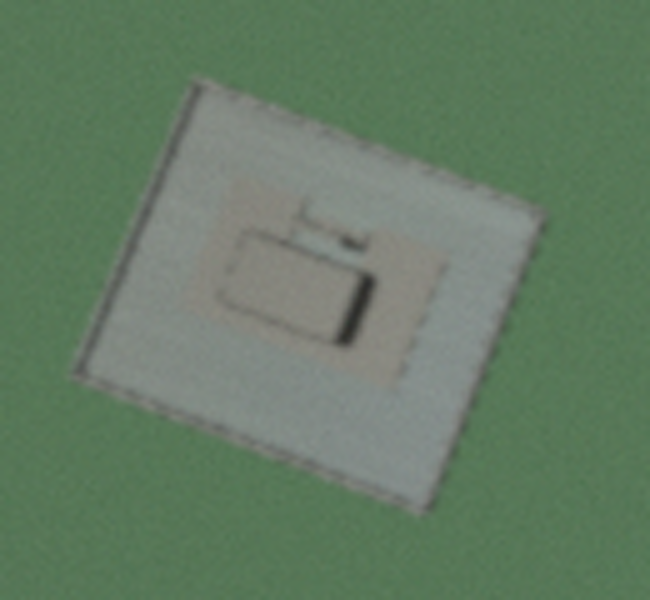

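The lid is flat, upright and centred in the tray (top view around (212,224)). The box is open with its yellow contents inside, and the gripper is clear. Handing in.

```bash
python3 -c "
from cell import order
print(order.hand_in())"
```

```text
the job is handed in; nothing more can be done
None
```

I opened the clamp box, and its lid is now lying in the steel tray, right way up and released. I handed the job in at about 14.9 s on the robot's clock.

- **Opening:** I pinched the block and tab at 20 N. The fingers closed to about 42.5 mm, which means the tab was fully pressed, and it stayed at that width through the lift and carry.
- **Placing:** I lowered the lid in small steps until it stood on the tray floor. I then pressed it down briefly, at most about 13 N, eased off, opened the fingers and backed straight up.
- **Last pictures:** Both cameras show the lid lying flat, roughly centred and parallel to the tray, with its tab sprung back. The box is open with its yellow contents still inside, and nothing else looks moved. The force reading was near zero, with the gripper about 0.2 m up and clear of everything.
- **Disagreements:**
  - The two cameras differed by about 8 mm on the tray's centre. I used the top view, whose measured size matched the tray.
  - The tool had drifted to about 1.5° of tilt by the time I set the lid down. No tilt showed in the final pictures, but I checked that only by eye.

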